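# Work the lock of the larger terminal box home

### The arm

A 6-joint arm with a two-finger parallel gripper is mounted at the origin on a cart in front of the work surface, level with it; the furniture and walls round the work are solid. World frame = base frame: x ahead of the robot, y to its left, z up, the work surface at z = 0. Lengths are in m, angles in degrees, forces in N, time in s.
With the tool pointing down it reaches from about 0.35 to 0.875 m from the base axis. Payload 4.2 kg.
Tool frame: the origin (TCP) lies on the centre line of the jaws, within the pads' length; the fingertips stand tip_reach ahead of it and the grasp point (between the pads) is the TCP (tip_reach is the distance from the TCP to the fingertips, in m); z points along the fingers, y is the line along which they close (so a half turn about z gives the same grasp; the last joint's range is limited). The gripper opens to 87 mm and grips with 3 to 60 N. Pads are 19 mm wide; open, the fingers measure 117 mm over their backs; the gripper's body (75 mm by 190 mm) begins 51 mm behind the grasp point.
Start: joints at [-57.204, 22.042, 0.453, 0, -68.411, -14.817], TCP at [0.193, -0.594, 0.242] pointing down, gripper open.
Joint ranges: [-179.83, 179.83], [-69.29, 118.12], [-61.27, 80.66], [-181.25, 117.63], [-171.15, -9.14], [-177.46, 177.46]. Speed limits (degrees/s): [159.86, 159.86, 180, 180, 180, 180].

### API

Orientations are given as a 3x3 rotation matrix whose columns are the frame's x, y, z axes.
In Python, from station import sense, capture, finish_job, tip_reach gives the robot as it stands.
- The arm moves only by the tool arm_command, never from a script. Its argument "deltas" is a list of rows, each a list of 7 numbers: the turn, a rotation vector about the tool's x, y, z in rad, then the shift along the tool's x, y, z in cm, then the closure, from -1 (fully open) to 1 (shut), so that 0 is half open. In form: [[rx, ry, rz, dx, dy, dz, hand], ...]. A call has 1 to 8 rows; each row is the pose to reach, as a shift and turn from the pose commanded when the call began, along the tool's axes at that moment; what a row does not reach only later rows make up. A row lasts 1/12 s, in which the tool goes at most 41.7 mm and 7.16 degrees, less where a joint would pass 70% of its speed; a pose out of reach is approached as far as the arm can. A call with a gripper value outside its range is refused whole. The fingers move at their own pace and stop on an object; the grip force is fixed at half the most. Time passes only in rows, so rows that repeat a pose let the fingers close. It gives the time, the measured TCP pose, the force, the opening and the grip force at its end, in the units of the state.
- sense(): the state, without advancing time (a new reading comes with each control period).
- capture(name): name is "scene" or "top" or "wrist"; returns a dict with "pixels" (384x512x3 uint8, blue, green, red), "fovy" (degrees; the focal length in pixels is half the picture's height over the tangent of half this angle, whatever the lens; pixels are square), "cx", "cy" (the principal point, pixels), "rvec" (rotation vector, rad) and "tvec" (3), from world to camera coordinates, as OpenCV has them. Camera axes: x right, y down, z forward; pixel columns grow to the right and rows downward; lengths in m; the calibration is good to about 2 mm. A picture is of the moment at which its call begins. There is no depth.
- finish_job(): hands the job in; it is judged then, once.
The state is a dict: "time_s": time; "joints": joint angles; "joint_velocities": joint speeds; "effort": joint torques, N m; "tcp_pos": TCP position; "ee_rot": TCP orientation; "wrist_force": force on the tool from outside, world axes, zero at the start; "moment": the same for the moment, N m; "gripper_width": opening from 0.0 (shut) to 1.0 (fully open); "gripper_force": force on a finger pad.
Only numpy, scipy, OpenCV 4.12 (cv2) and the standard library are available. Lean on these libraries where they do the work, as an engineer would, in place of code of your own. Each camera call takes 0.05 s, during which the arm holds its last target. There are 200 camera calls.

### The job

Lock the larger of the two grey steel terminal boxes. Take hold of its key and gently turn it clockwise (seen from above) until the tongue has passed right under the keeper and come fully out on the far side, then turn it back until the tongue sits in the middle of the keeper, and let go. Leave the smaller box's key as it is.

Things in the scene. Friction and masses are not known exactly. Their poses are not given: they have to be found in the camera images.
- large_key (a joint): Key in the lid of the larger box, turning about an upright axis through the lid's middle: rad, growing anticlockwise from above, travel -1.2 to 1.3, stays where left (friction 0.08 N m). Grip its steel bow: an upright plate 46 mm long, 9 thick, from 28 to 70 mm above the lid, centred on the axis, long side along the tongue. At the start the tongue is 0.5 to 1.1 rad anticlockwise of the keeper.
- large_tongue (a point): Point on the tongue of the larger box's key, 42 mm from the key's axis, 7 mm above the lid. The tongue is a flat steel bar, 11 mm wide, 4 thick, ending 46 mm from the axis; it turns with the key. The point's x axis runs outward along the tongue (and the bow), z up. The larger box is 180 x 140 mm in plan, 70 high, and stands fast.
- large_keeper: Dark steel keeper fixed on the larger box's lid: a flat rosette about the key and, on one side, a hook-shaped catch 16 mm wide, 36 to 56 mm from the axis, 17 high, open at both sides so the tongue swings through under its lip. Origin on the key's axis at the lid's top (70 mm above the bench); x points to the middle of the catch, z up. Engaged: tongue along this x. Its direction varies.
- small_tongue (a point): The same point on the tongue of the smaller box's key, which is to be left alone. The smaller box is 110 x 96 mm in plan and 70 high, with an equal key and keeper.

How it is judged:
By the outcome, as a careful person would: the job done as asked, in the order asked, and still so for the second after the job is handed in, with the robot touching nothing.
It also fails if it takes over 35 s, if anything falls off the work surface, if the arm or the gripper's body presses on something with over 40 N, if the wrist force passes 120 N, or if a joint passes its speed limit or range.

## Working session

There is one attempt and no reset: what is moved stays moved. The work goes in short steps, Python scripts to look and compute and a tool call to move; the robot and the scene stay as the last step left them, time stands still between calls to the robot, and variables do not carry over. Pictures are saved under pics/ and viewed, at most 10 in all, crops included, and the job is handed in when it is done.

Besides the shell and the picture viewer there is one more tool, called after ">>>" as name(argument=value, ...), one argument or row to a line, values as JSON. arm_command: Moves the arm, as the interface text tells. Its arguments: {"type":"object","properties":{"deltas":{"type":"array"}},"required":["deltas"]}

```bash
mkdir -p pics
cat > h.py <<'E'
import numpy as np, cv2
from station import sense, capture, finish_job, tip_reach
def cam(c):
    f=c["pixels"].shape[0]/2/np.tan(np.radians(c["fovy"])/2)
    K=np.array([[f,0,c["cx"]],[0,f,c["cy"]],[0,0,1]])
    return K,np.array(c["rvec"],float).ravel(),np.array(c["tvec"],float).ravel()
def onplane(c,uv,z):
    K,r,t=cam(c);R=cv2.Rodrigues(r)[0];o=-R.T@t
    d=(R.T@np.linalg.inv(K)@np.c_[np.atleast_2d(uv),np.ones(len(np.atleast_2d(uv)))].T).T
    return o+d*((z-o[2])/d[:,2])[:,None]
def proj(c,P):
    K,r,t=cam(c);return cv2.projectPoints(np.array(P,float).reshape(-1,3),r,t,K,None)[0].reshape(-1,2)
E
python3 - <<'E'
from h import *
import pickle
for n in("top","scene"):
    c=capture(n);pickle.dump(c,open(n+".pkl","wb"));print(n,-cv2.Rodrigues(np.array(c["rvec"]))[0].T@np.ravel(c["tvec"]),c["fovy"])
    cv2.imwrite(f"pics/{n}.png",cv2.resize(c["pixels"],(800,600),interpolation=cv2.INTER_CUBIC))
s=sense();print(tip_reach,s["tcp_pos"],s["ee_rot"],s["time_s"])
E
```

```text
top [0.4121226  0.00237516 0.98584119] 50.21588392591841
scene [0.15588494 0.59702447 0.88763719] 42.50517635056503
0.019 [ 0.19278828 -0.59401117  0.24058066] [[-9.51201304e-01 -3.08570266e-01 -6.86088900e-04]
 [-3.08571015e-01  9.51199571e-01  1.81805154e-03]
 [ 9.16108194e-05  1.94104014e-03 -9.99998112e-01]] 0.1
```

View pics/top.png

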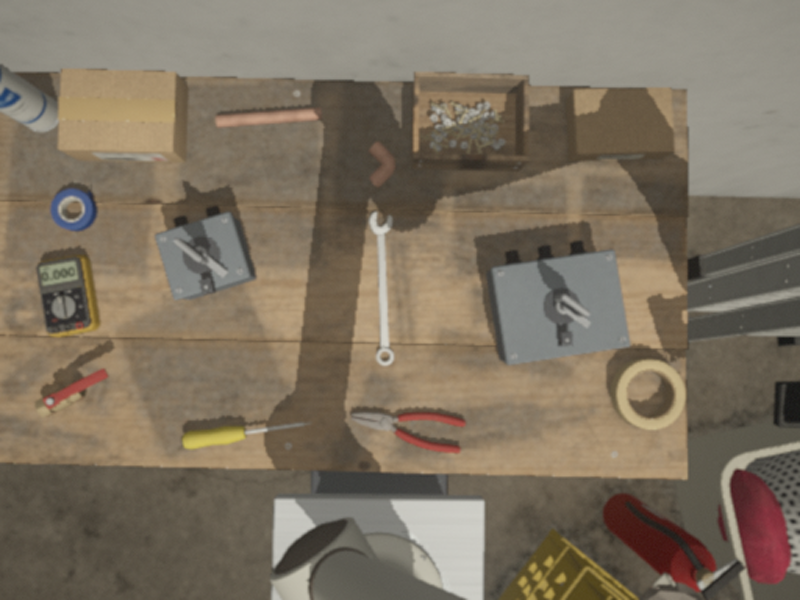

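The larger box is at right, with its lid about (490–628, 250–362) and its key near (563,305). The keeper's catch is at about (566,338), towards the robot. The bow and tongue point right and down. Next I'll enlarge it and measure.

Run:
```python
from h import *
import pickle
c=pickle.load(open("top.pkl","rb"))
a=c["pixels"][155:235,310:410]
cv2.imwrite("pics/crop.png",cv2.resize(a,(750,600),interpolation=cv2.INTER_CUBIC))
k=.64
co=np.array([[490,268],[613,251],[628,346],[506,362]])*k
P=onplane(c,co,.07);print(P.round(3),P.mean(0),np.linalg.norm(P-np.roll(P,1,0),axis=1))
print(onplane(c,np.array([[566,338]])*k,.087))
```

```text
[[ 0.497 -0.154  0.07 ]
 [ 0.525 -0.334  0.07 ]
 [ 0.388 -0.355  0.07 ]
 [ 0.363 -0.178  0.07 ]] [ 0.44344046 -0.25528183  0.07      ] [0.13675218 0.18138774 0.13889617 0.17844583]
[[ 0.3985984  -0.25991359  0.087     ]]
```

View pics/crop.png

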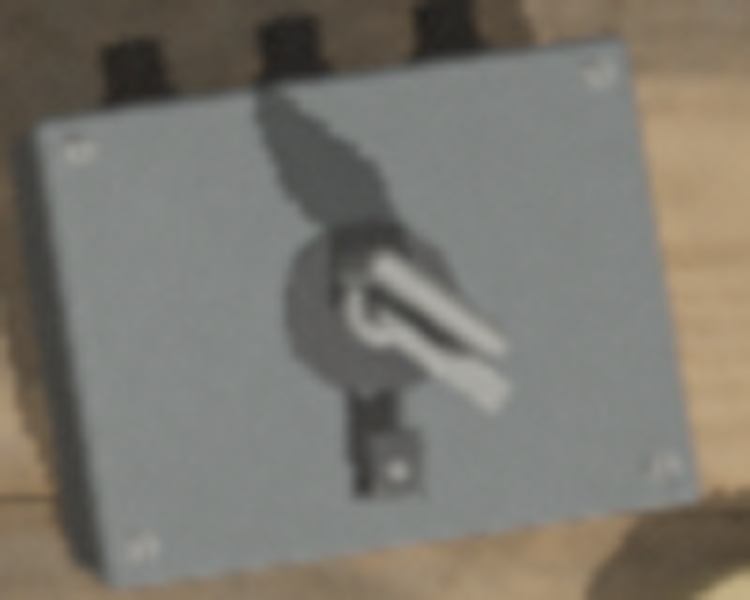

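The crop shows the rosette centre near (375,308), the keeper's catch top near (398,463), the tongue tip near (495,395), and the bow's top edge from (380,262) to (500,345).

Run:
```python
from h import *
import pickle
c=pickle.load(open("top.pkl","rb"))
f=lambda u,v,z:onplane(c,[[310+u/7.5-.43,155+v/7.5-.43]],z)[0]
ax=f(375,308,.071);b1=f(380,262,.14);b2=f(500,345,.14);t=f(495,393,.079);k=f(398,463,.087)
print("axis",ax,"bow",b1,b2,(b1+b2)/2,np.linalg.norm(b1-b2))
ang=lambda d:np.degrees(np.arctan2(d[1],d[0]))
A=np.array([.4434,-.2553,0])
for n,v in(("bow",b2-b1),("tongue",t-A),("keeper",k-A)):print(n,ang(v),np.linalg.norm(v[:2]))
s=sense();R=np.array(s["ee_rot"])
def plan(R,p,target,bowdeg):
    d=np.array([*target])-p
    print("shift cm tool",R.T@d*100)
plan(R,np.array(s["tcp_pos"]),[.4434,-.2553,.24],0)
```

```text
axis [ 0.444712   -0.25847154  0.071     ] bow [ 0.45505556 -0.24017764  0.14      ] [ 0.43254364 -0.27378352  0.14      ] [ 0.4437996  -0.25698058  0.14      ] 0.040449248746256924
bow -123.81735083688629 0.040449248746256924
tongue -122.69448751819608 0.04383423989356151
keeper -172.99920680332815 0.0450881174242801
shift cm tool [-34.28987024  24.48494693   0.10245092]
```

>>> arm_command(
  deltas=[
    [0,0,-0.1,-4,2.85,0,-1],
    [0,0,-0.2,-7,5,0,-1],
    [0,0,-0.3,-10,7.1,0,-1],
    [0,0,-0.4,-13,9.2,0,-1],
    [0,0,-0.5,-16,11.4,0,-1],
    [0,0,-0.6,-19,13.5,0,-1],
    [0,0,-0.68,-22,15.6,0,-1],
    [0,0,-0.68,-25,17.8,0,-1],
  ],
)

```text
time_s: 0.77
tcp_pos: [0.3764, -0.3463, 0.2413]
ee_rot: [[-0.543, -0.84, -0.0], [-0.84, 0.543, 0.0], [-0.0, 0.0, -1.0]]
wrist_force: [1.1, -0.0, -0.2]
gripper_width: 1.001
gripper_force: 0.0
```

```bash
cat >> h.py <<'E'
def todo(xyz,yaw=None):
    s=sense();R=np.array(s["ee_rot"]);p=np.array(s["tcp_pos"])
    y=np.degrees(np.arctan2(R[1,0],R[0,0]))
    print("t",s["time_s"],"tcp",p.round(4),"yaw",y.round(2),"tilt",R[2].round(4),"w",s["gripper_width"],"F",np.round(s["wrist_force"],1),"shift",(R.T@(np.array(xyz)-p)*100).round(2),"j",np.round(s["joints"],1))
    if yaw is not None:print("rz",-np.radians((yaw-y+180)%360-180))
E
python3 -c "
from h import *
todo([.4437,-.2565,.24],-123)"
```

```text
t 0.7667 tcp [ 0.3764 -0.3463  0.2413] yaw -122.91 tilt [-1.e-04  4.e-04 -1.e+00] w 1.0005775370296464 F [ 1.1 -0.  -0.2] shift [-11.2   -0.77   0.13] j [-24.4  11.  -15.2  -0.  -63.8  -8.5]
rz 0.0016013664380799594
```

>>> arm_command(
  deltas=[
    [0,0,0,-3.5,-0.25,0,-1],
    [0,0,0,-7,-0.5,0,-1],
    [0,0,0,-10,-0.7,0,-1],
    [0,0,0,-11.2,-0.8,0,-1],
    [0,0,0,-11.2,-0.8,0,-1],
  ],
)

```text
time_s: 1.18
tcp_pos: [0.4448, -0.2567, 0.2412]
ee_rot: [[-0.542, -0.84, -0.0], [-0.84, 0.542, 0.0], [-0.0, 0.0, -1.0]]
wrist_force: [-0.4, -0.7, 0.2]
gripper_width: 1.003
gripper_force: 0.0
```

```bash
python3 -c "
from h import *
import pickle
todo([.4437,-.2565,.14],-123)
c=capture('wrist');pickle.dump(c,open('wrist.pkl','wb'))
cv2.imwrite('pics/w1.png',cv2.resize(c['pixels'],(800,600),interpolation=cv2.INTER_CUBIC))
"
```

```text
t 1.1833 tcp [ 0.4448 -0.2567  0.2412] yaw -122.85 tilt [-1.e-04  4.e-04 -1.e+00] w 1.002535807258119 F [-0.4 -0.7  0.2] shift [ 0.04  0.1  10.12] j [-11.9  11.2 -15.   -0.  -63.9 -21. ]
rz 0.002597227502555171
```

View pics/w1.png

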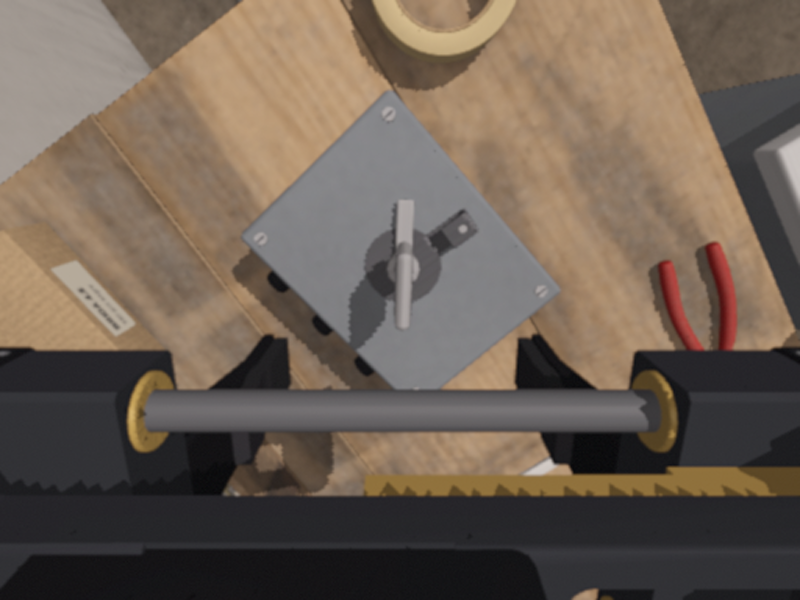

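The wrist view shows the rosette centre at (402,265), the tongue's outer end at (405,201), the bow running down to (403,327), the catch's middle at (460,229), and lid corners at (390,91), (243,237) and (559,290).

Run:
```python
from h import *
import pickle
c=pickle.load(open("wrist.pkl","rb"))
f=lambda u,v,z:onplane(c,[[(u+.5)*.64-.5,(v+.5)*.64-.5]],z)[0]
ax=f(402.5,265,.071)
pts=dict(tongue=f(405,201,.079),bowend=f(403,327,.14),bowmid=f(404,264,.14),k=f(461,229,.087))
co=[f(390,91,.07),f(243,237,.07),f(559,290,.07)]
print("axis",ax,"box centre",(co[1]+co[2])/2,[np.linalg.norm(co[0]-q) for q in co[1:]], "edge",np.degrees(np.arctan2(*(co[0]-co[1])[[1,0]])))
for A in(ax,(co[1]+co[2])/2,np.array([.444,-.2565,0])):
  for n,p in pts.items():
    d=p-A;print(n,p.round(4),np.degrees(np.arctan2(d[1],d[0])).round(1),np.linalg.norm(d[:2]).round(4))
# predicted catch outline for keeper angles
A=np.array([.444,-.2565])
for a in(-170,-173,-176):
  u=np.array([np.cos(np.radians(a)),np.sin(np.radians(a))]);v=np.array([-u[1],u[0]])
  q=[[*(A+u*r+v*s),.087] for r in(.036,.056) for s in(-.008,.008)]
  print(a,(proj(c,q)/.64).round(0).tolist())
```

```text
axis [ 0.44376126 -0.25792809  0.071     ] box centre [ 0.44282174 -0.25795042  0.07      ] [np.float64(0.13838367856996456), np.float64(0.17775714873054393)] edge -170.38184608983238
tongue [ 0.418  -0.2949  0.079 ] -124.9 0.045
bowend [ 0.4543 -0.2412  0.14  ] 57.9 0.0197
bowmid [ 0.4339 -0.2718  0.14  ] -125.4 0.017
k [ 0.3968 -0.2607  0.087 ] -176.6 0.0471
tongue [ 0.418  -0.2949  0.079 ] -123.9 0.0445
bowend [ 0.4543 -0.2412  0.14  ] 55.6 0.0203
bowmid [ 0.4339 -0.2718  0.14  ] -122.8 0.0164
k [ 0.3968 -0.2607  0.087 ] -176.6 0.0461
tongue [ 0.418  -0.2949  0.079 ] -124.1 0.0464
bowend [ 0.4543 -0.2412  0.14  ] 56.1 0.0184
bowmid [ 0.4339 -0.2718  0.14  ] -123.4 0.0183
k [ 0.3968 -0.2607  0.087 ] -174.9 0.0474
-170 [[452.0, 245.0], [435.0, 227.0], [475.0, 224.0], [459.0, 206.0]]
-173 [[453.0, 247.0], [438.0, 229.0], [477.0, 228.0], [462.0, 209.0]]
-176 [[454.0, 250.0], [440.0, 231.0], [479.0, 232.0], [465.0, 212.0]]
```

>>> arm_command(
  deltas=[
    [0,0,0.02,0.1,0.06,2.5,-1],
    [0,0,0.02,0.13,0.06,5.5,-1],
    [0,0,0.02,0.13,0.06,8.5,-1],
    [0,0,0.02,0.13,0.06,10.5,-1],
    [0,0,0.02,0.13,0.06,11.6,-1],
    [0,0,0.02,0.13,0.06,11.9,-0.5],
    [0,0,0.02,0.13,0.06,11.9,0.0],
    [0,0,0.02,0.13,0.06,11.9,0.3],
  ],
)

```text
time_s: 1.9
tcp_pos: [0.4424, -0.2601, 0.1232]
ee_rot: [[-0.563, -0.826, 0.001], [-0.826, 0.563, -0.001], [-0.0, -0.001, -1.0]]
wrist_force: [-0.4, 0.4, 0.7]
gripper_width: 0.853
gripper_force: 0.0
```

>>> arm_command(
  deltas=[
    [0,0,0,0,0,0,0.5],
    [0,0,0,0,0,0,0.65],
    [0,0,0,0,0,0,0.75],
    [0,0,0,0,0,0,0.85],
    [0,0,0,0,0,0,1],
    [0,0,0,0,0,0,1],
    [0,0,0,0,0,0,1],
    [0,0,0,0,0,0,1],
  ],
)

```text
time_s: 2.57
tcp_pos: [0.4424, -0.2592, 0.1225]
ee_rot: [[-0.562, -0.827, -0.0], [-0.827, 0.562, 0.0], [0.0, 0.0, -1.0]]
wrist_force: [-0.0, 0.5, -0.4]
gripper_width: 0.248
gripper_force: 0.0
```

```bash
python3 -c "
from h import *
todo([.4436,-.2575,.122],-124);print(sense()['moment'],sense()['gripper_force'])"
```

```text
t 2.5667 tcp [ 0.4424 -0.2592  0.1225] yaw -124.2 tilt [ 0.e+00  1.e-04 -1.e+00] w 0.24786800951225646 F [-0.   0.5 -0.4] shift [-0.21 -0.01  0.05] j [-12.2  18.4 -24.5   0.  -47.2 -22. ]
rz -0.0034717020604965398
[0.04975835 0.05992959 0.03997471] 0.0
```

>>> arm_command(
  deltas=[
    [0,0,0,-0.2,0,0,1],
    [0,0,0,-0.2,0,0,1],
    [0,0,0,-0.2,0,0,1],
    [0,0,0,-0.2,0,0,1],
    [0,0,0,-0.2,0,0,1],
    [0,0,0,-0.2,0,0,1],
  ],
)

```text
time_s: 3.07
tcp_pos: [0.4438, -0.2575, 0.1226]
ee_rot: [[-0.562, -0.827, 0.001], [-0.827, 0.562, 0.0], [-0.0, -0.0, -1.0]]
wrist_force: [1.3, 0.4, -0.5]
gripper_width: 0.097
gripper_force: 30.0
```

```bash
python3 -c "
from h import *
todo([.4436,-.2575,.122],-124);print(sense()['moment'],sense()['gripper_force'])"
```

```text
t 3.0667 tcp [ 0.4438 -0.2575  0.1226] yaw -124.21 tilt [-4.e-04 -5.e-04 -1.e+00] w 0.0972480189511745 F [ 1.3  0.4 -0.5] shift [0.01 0.02 0.06] j [-12.   18.4 -24.4  -0.  -47.2 -22.2]
rz -0.0035943472189066974
[ 0.2242336  -0.28766879 -0.04239571] 29.999800524674356
```

>>> arm_command(
  deltas=[
    [0,0,0.04,0,0,0,1],
    [0,0,0.08,0,0,0,1],
    [0,0,0.12,0,0,0,1],
    [0,0,0.16,0,0,0,1],
    [0,0,0.2,0,0,0,1],
    [0,0,0.24,0,0,0,1],
    [0,0,0.28,0,0,0,1],
    [0,0,0.32,0,0,0,1],
  ],
)

```text
time_s: 3.73
tcp_pos: [0.4439, -0.2576, 0.1226]
ee_rot: [[-0.795, -0.607, 0.001], [-0.607, 0.795, -0.0], [-0.0, -0.001, -1.0]]
wrist_force: [2.2, 0.4, -1.6]
gripper_width: 0.101
gripper_force: 30.0
```

```bash
python3 -c "
from h import *
todo([.4438,-.2575,.122]);print(sense()['moment'],sense()['gripper_force'])
c=capture('scene');cv2.imwrite('pics/s1.png',c['pixels'])"
```

```text
t 3.7333 tcp [ 0.4439 -0.2576  0.1226] yaw -142.62 tilt [-5.e-04 -6.e-04 -1.e+00] w 0.10093327601504887 F [ 2.2  0.4 -1.6] shift [-0.    0.01  0.06] j [-12.   18.4 -24.4   0.  -47.1 -40.6]
[ 0.12035536 -0.38600362  0.05676423] 29.998646001331508
```

View pics/s1.png

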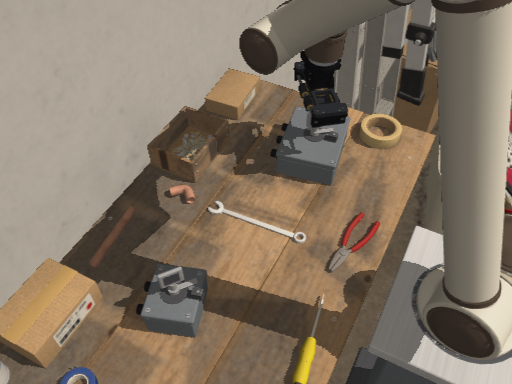

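The gripper is on the key at about (322,125), and the turn is going on at low force.

>>> arm_command(
  deltas=[
    [0,0,0.04,0,0,0,1],
    [0,0,0.08,0,0,0,1],
    [0,0,0.12,0,0,0,1],
    [0,0,0.16,0,0,0,1],
    [0,0,0.2,0,0,0,1],
    [0,0,0.24,0,0,0,1],
    [0,0,0.28,0,0,0,1],
    [0,0,0.32,0,0,0,1],
  ],
)

```text
time_s: 4.45
tcp_pos: [0.4439, -0.2577, 0.1226]
ee_rot: [[-0.945, -0.327, 0.001], [-0.327, 0.945, -0.0], [-0.001, -0.001, -1.0]]
wrist_force: [1.7, -0.6, -2.2]
gripper_width: 0.1
gripper_force: 30.0
```

>>> arm_command(
  deltas=[
    [0,0,0.04,0,0,0,1],
    [0,0,0.08,0,0,0,1],
    [0,0,0.12,0,0,0,1],
    [0,0,0.16,0,0,0,1],
    [0,0,0.2,0,0,0,1],
    [0,0,0.24,0,0,0,1],
    [0,0,0.28,0,0,0,1],
    [0,0,0.32,0,0,0,1],
  ],
)

```text
time_s: 5.12
tcp_pos: [0.4439, -0.2577, 0.1226]
ee_rot: [[-1.0, -0.013, 0.001], [-0.013, 1.0, -0.0], [-0.001, -0.0, -1.0]]
wrist_force: [1.8, -1.4, -0.1]
gripper_width: 0.102
gripper_force: 30.0
```

```bash
python3 -c "
from h import *
todo([.4438,-.2575,.122],-175.5-32);print(sense()['moment'],sense()['gripper_force'])"
```

```text
t 5.1167 tcp [ 0.4439 -0.2577  0.1226] yaw -179.24 tilt [-9.e-04 -5.e-04 -1.e+00] w 0.1018414165508385 F [ 1.8 -1.4 -0.1] shift [0.01 0.02 0.06] j [-12.   18.4 -24.4   0.  -47.1 -77.3]
rz 0.4932632235776984
[-0.12151364 -0.47178112  0.12866927] 29.998356965370476
```

>>> arm_command(
  deltas=[
    [0,0,0.04,0,0,0,1],
    [0,0,0.08,0,0,0,1],
    [0,0,0.12,0,0,0,1],
    [0,0,0.16,0,0,0,1],
    [0,0,0.2,0,0,0,1],
    [0,0,0.24,0,0,0,1],
    [0,0,0.28,0,0,0,1],
    [0,0,0.32,0,0,0,1],
  ],
)

```text
time_s: 5.78
tcp_pos: [0.4439, -0.2579, 0.1226]
ee_rot: [[-0.953, 0.302, 0.001], [0.302, 0.953, -0.001], [-0.001, -0.0, -1.0]]
wrist_force: [1.9, -0.8, -1.7]
gripper_width: 0.104
gripper_force: 30.0
```

>>> arm_command(
  deltas=[
    [0,0,0.04,0,0,0,1],
    [0,0,0.08,0,0,0,1],
    [0,0,0.12,0,0,0,1],
    [0,0,0.15,0,0,0,1],
    [0,0,0.18,0,0,0,1],
    [0,0,0.18,0,0,0,1],
    [0,0,0.18,0,0,0,1],
  ],
)

```text
time_s: 6.37
tcp_pos: [0.4439, -0.2579, 0.1226]
ee_rot: [[-0.885, 0.466, 0.001], [0.466, 0.885, -0.001], [-0.001, -0.0, -1.0]]
wrist_force: [1.3, -2.3, -2.0]
gripper_width: 0.102
gripper_force: 30.0
```

```bash
python3 -c "
from h import *
todo([.4438,-.2575,.122],-175.5);print(sense()['moment'],sense()['gripper_force'])
c=capture('wrist');cv2.imwrite('pics/w2.png',cv2.resize(c['pixels'],(800,600),interpolation=cv2.INTER_CUBIC))
"
```

```text
t 6.3667 tcp [ 0.4439 -0.2579  0.1226] yaw 152.21 tilt [-0.001 -0.    -1.   ] w 0.10222212113140929 F [ 1.3 -2.3 -2. ] shift [0.03 0.03 0.06] j [ -12.    18.4  -24.4    0.   -47.1 -105.8]
rz -0.5635745355356443
[-0.6114067  -0.60810926 -0.0625009 ] 29.999566208571196
```

View pics/w2.png

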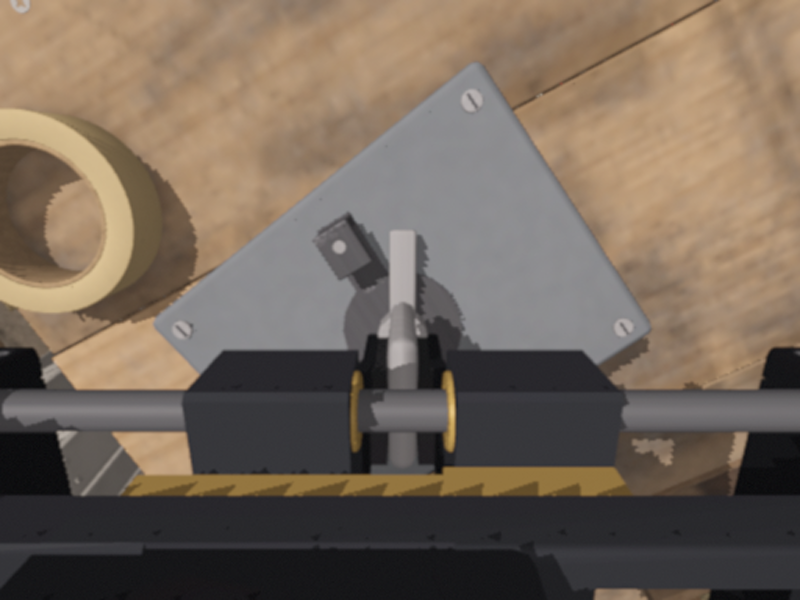

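The tongue, with its end at (402,232), is fully clear past the catch, whose screw is at (340,247). I'll refine the keeper's angle from this view.

Run:
```python
from h import *
c=capture("wrist");s=sense();A=np.array([.4438,-.2577,0])
f=lambda u,v,z:onplane(c,[[(u+.5)*.64-.5,(v+.5)*.64-.5]],z)[0]
for n,p in(("screw",f(340,247,.0875)),("tip",f(402.5,232,.079)),("tipbase",f(402.5,270,.079)),
 ("corners",[f(390,0,.07)]),):
  p=np.ravel(p);d=p-A;print(n,p.round(4),np.degrees(np.arctan2(d[1],d[0])).round(1),np.linalg.norm(d[:2]).round(4))
co=[f(478,62,.07),f(155,323,.07),f(651,328,.07)];print("edge",[np.degrees(np.arctan2(*(co[0]-q)[[1,0]])) for q in co[1:]],"ctr",(co[1]+co[2])/2,[np.linalg.norm(co[0]-q) for q in co[1:]])
for a in(172,175,178,181,184,187):
  u=np.array([np.cos(np.radians(a)),np.sin(np.radians(a))]);v=np.array([-u[1],u[0]])
  q=[[*(A[:2]+u*r+v*w),.087] for r in(.036,.056) for w in(-.008,.008)]+[[*(A[:2]+u*.046),.087]]
  print(a,(proj(c,q)/.64).round(0).tolist())
```

```text
screw [ 0.3963 -0.2602  0.0875] -177.0 0.0476
tip [ 0.4037 -0.2363  0.079 ] 151.9 0.0454
tipbase [ 0.4179 -0.2438  0.079 ] 151.8 0.0294
corners [ 0.3254 -0.2004  0.07  ] 154.2 0.1316
edge [np.float64(99.56051707731957), np.float64(-170.54012235065383)] ctr [ 0.4430702  -0.25659361  0.07      ] [np.float64(0.1780212680600172), np.float64(0.13853697745180485)]
172 [[390.0, 257.0], [352.0, 270.0], [372.0, 209.0], [334.0, 223.0], [362.0, 240.0]]
175 [[385.0, 258.0], [349.0, 273.0], [365.0, 211.0], [327.0, 227.0], [356.0, 243.0]]
178 [[380.0, 259.0], [345.0, 276.0], [357.0, 213.0], [321.0, 231.0], [351.0, 245.0]]
181 [[376.0, 260.0], [341.0, 279.0], [350.0, 216.0], [315.0, 235.0], [346.0, 248.0]]
184 [[371.0, 261.0], [338.0, 282.0], [343.0, 219.0], [309.0, 240.0], [340.0, 251.0]]
187 [[367.0, 263.0], [335.0, 285.0], [336.0, 222.0], [304.0, 245.0], [335.0, 254.0]]
```

>>> arm_command(
  deltas=[
    [0,0,-0.04,0,0,0,1],
    [0,0,-0.08,0,0,0,1],
    [0,0,-0.12,0,0,0,1],
    [0,0,-0.16,0,0,0,1],
    [0,0,-0.2,0,0,0,1],
    [0,0,-0.24,0,0,0,1],
    [0,0,-0.28,0,0,0,1],
    [0,0,-0.32,0,0,0,1],
  ],
)

```text
time_s: 7.13
tcp_pos: [0.4439, -0.2578, 0.1226]
ee_rot: [[-0.987, 0.163, 0.001], [0.163, 0.987, -0.0], [-0.001, -0.0, -1.0]]
wrist_force: [1.7, -1.2, -2.9]
gripper_width: 0.104
gripper_force: 30.0
```

>>> arm_command(
  deltas=[
    [0,0,-0.04,0,0,0,1],
    [0,0,-0.08,0,0,0,1],
    [0,0,-0.12,0,0,0,1],
    [0,0,-0.16,0,0,0,1],
    [0,0,-0.2,0,0,0,1],
    [0,0,-0.225,0,0,0,1],
    [0,0,-0.225,0,0,0,1],
    [0,0,-0.225,0,0,0,1],
  ],
)

```text
time_s: 7.8
tcp_pos: [0.4439, -0.2577, 0.1226]
ee_rot: [[-0.998, -0.059, 0.001], [-0.059, 0.998, -0.0], [-0.001, -0.0, -1.0]]
wrist_force: [2.8, -1.9, -3.6]
gripper_width: 0.101
gripper_force: 30.0
```

```bash
python3 -c "
from h import *
todo([.4438,-.2575,.122],-176.5);print(sense()['moment'],sense()['gripper_force'])
c=capture('wrist');a=c['pixels'][120:220,190:325]
cv2.imwrite('pics/w3.png',cv2.resize(a,None,fx=5.5,fy=5.5,interpolation=cv2.INTER_CUBIC))
"
```

```text
t 7.8 tcp [ 0.4439 -0.2577  0.1226] yaw -176.63 tilt [-9.e-04 -4.e-04 -1.e+00] w 0.10131470622879375 F [ 2.8 -1.9 -3.6] shift [0.01 0.02 0.06] j [-12.   18.4 -24.4   0.  -47.1 -74.6]
rz -0.002339844443618349
[-0.69423888 -0.97535415  0.03048065] 29.99922813847661
```

View pics/w3.png

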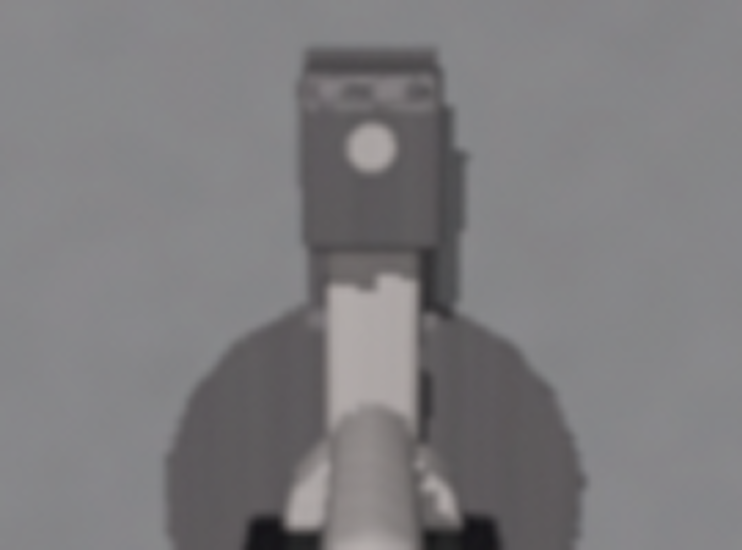

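The tongue's centre line (x≈373) runs under the catch's middle (screw at x≈371, catch 301–440), within about 0.4°. Releasing now.

>>> arm_command(
  deltas=[
    [0,0,0,0,0,0,0.7],
    [0,0,0,0,0,0,0.5],
    [0,0,0,0,0,0,0.2],
    [0,0,0,0,0,0,-0.2],
    [0,0,0,0,0,0,-0.5],
    [0,0,0,0,0,0,-0.7],
    [0,0,0,0,0,0,-0.7],
    [0,0,0,0,0,0,-0.7],
  ],
)

```text
time_s: 8.52
tcp_pos: [0.4435, -0.2576, 0.1226]
ee_rot: [[-0.998, -0.059, -0.0], [-0.059, 0.998, 0.0], [0.0, 0.0, -1.0]]
wrist_force: [-0.7, -0.6, 0.4]
gripper_width: 0.6
gripper_force: 0.0
```

>>> arm_command(
  deltas=[
    [0,0,0,0,0,-1,-0.7],
    [0,0,0,0,0,-3,-0.7],
    [0,0,0,0,0,-5.5,-0.7],
    [0,0,0,0,0,-8,-0.7],
    [0,0,0,0,0,-10.5,-0.7],
    [0,0,0,0,0,-12,-0.7],
    [0,0,0,0,0,-12,-0.7],
  ],
)

```text
time_s: 9.1
tcp_pos: [0.4454, -0.2584, 0.2474]
ee_rot: [[-0.998, -0.059, 0.008], [-0.059, 0.998, -0.003], [-0.008, -0.004, -1.0]]
wrist_force: [-0.5, -0.5, 0.8]
gripper_width: 0.849
gripper_force: 0.0
```

```bash
python3 -c "
from h import *
todo([.4438,-.2575,.242],-176.5)
c=capture('wrist');a=c['pixels'][110:230,180:330]
cv2.imwrite('pics/w4.png',cv2.resize(a,None,fx=5,fy=5,interpolation=cv2.INTER_CUBIC))
"
```

```text
t 9.1 tcp [ 0.4454 -0.2584  0.2474] yaw -176.59 tilt [-0.0082 -0.0038 -1.    ] w 0.8485624639354603 F [-0.5 -0.5  0.8] shift [0.16 0.1  0.54] j [-12.   10.8 -14.6   0.1 -64.1 -74.6]
rz -0.0015992000669554976
```

View pics/w4.png

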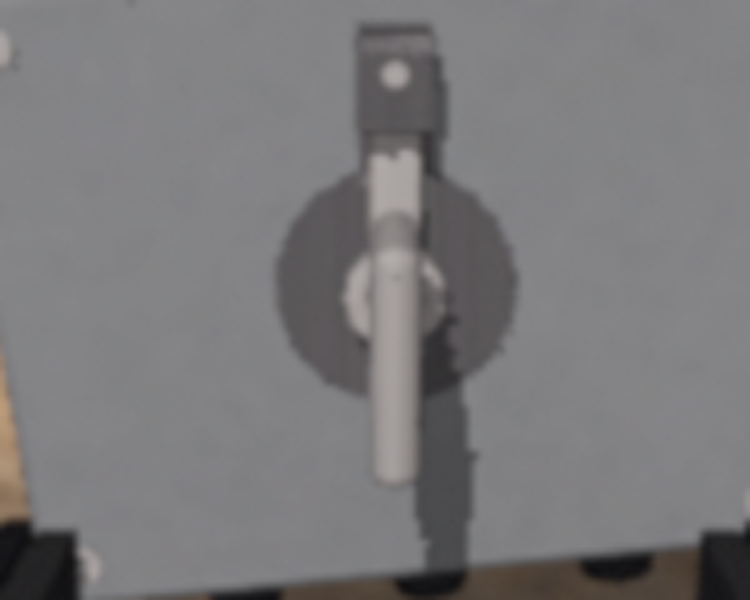

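The key stayed put. The tongue (x≈395) lies under the middle of the catch (screw at x≈395), and the gripper is clear of it.

```bash
python3 -c "
from h import *
print(finish_job())"
```

```text
the job is handed in; nothing more can be done
None
```

The larger box is locked: I turned its key clockwise until the tongue was fully out past the keeper, brought it back to the keeper's middle (within about 0.4° by the camera), and let go. The smaller box's key was not touched, and the job was handed in at about 9 s.

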